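Power up the saw console and dial in the next cut

ROBOT

A 7-joint arm with a two-finger parallel gripper is mounted at the origin on the work surface. World frame = base frame: x ahead of the robot, y to its left, z up, the work surface at z = 0. Lengths are in m, angles in rad, forces in N, time in s.
With the tool pointing down it reaches from about 0.425 to 0.8 m from the base axis. Payload 8.3 kg.
Tool frame: the origin (TCP) lies midway between the tips of the shut fingers; the grasp point (between the pads) lies 19 mm behind it; z points along the fingers, y is the line along which they close (so a half turn about z gives the same grasp; the last joint's range is limited). The gripper opens to 85 mm and grips with 20 to 120 N. Pads are 22 mm wide; open, the fingers measure 114 mm over their backs; the gripper's body (76 mm by 85 mm) begins 54 mm behind the grasp point. The pads swing forward as they close: fully open they stand 13 mm farther back than shut.
Start: joints at [1.097, 0.383, 0.016, 1.37, -0.006, 1.388, -0.046], TCP at [0.25, -0.573, 0.231] pointing down, gripper open.
Joint ranges: [-2.95, 2.95], [-0.25, 2.06], [-1.52, 1.56], [0.18, 2.33], [-1.44, 4.58], [0.02, 2.06], [-3.01, 3.01]. Speed limits (rad/s): [2.39, 2.39, 3.01, 3.01, 3.14, 3.14, 3.14].

INTERFACE

Orientations are given as a unit quaternion [w, x, y, z].
In Python, from cell import monitor, capture, manip gives the robot as it stands. The module is installed in compiled form; this text tells all that it offers.
- The arm moves only by the tool servo_tool, never from a script. Its argument "plan" is a list of rows, each a list of 6 numbers: the shift along the tool's x, y, z each as a share of 0.5 m, from -1 to 1, then the turn, a rotation vector about the tool's x, y, z each as a share of 180 degrees, from -1 to 1. A call has 1 to 20 rows; each row is the pose to reach, as a shift and turn from the pose commanded when the call began, along the tool's axes at that moment, turning the shorter way round; what a row does not reach only later rows make up. A row lasts 1/8 s, in which the tool goes at most 62.5 mm and 10.7 degrees, less where a joint would pass 70% of its speed; a pose out of reach is approached as far as the arm can. A call with a number of a shift or a turn outside -1 to 1 is refused whole. A call with a gripper value outside its range is refused whole. "jaw" is the closure, from -1 (fully open) to 1 (shut), so that 0 is half open, set as the call begins (left out, the last holds). The fingers move at their own pace and stop on an object; "grip_force" is the grip in N (left out, the last holds). Time passes only in rows, so rows that repeat a pose let the fingers close. It gives the time, the measured TCP pose, the force, the opening and the grip force at its end, in the units of the state.
- monitor.observe(): the state, without advancing time (a new reading comes with each control period).
- capture(name): name is "scene" or "top"; returns a dict with "pixels" (400x640x3 uint8, red, green, blue), "depth" (400x640 float32, m along the optical axis (not along the pixel's ray), 0 where there is no reading), "mtx" (3x3 intrinsics, pixels), "k1" (the pictures are not rectified: a ray, as slopes to the right and down, at radius r is drawn at 1 + k1 r^2 times it, then the intrinsics apply), "R" (3x3) and "t" (3): a world point X has camera coordinates R X + t. Camera axes: x right, y down, z forward; pixel columns grow to the right and rows downward; lengths in m; the calibration is good to about 2 mm. A picture is of the moment at which its call begins.
- manip.hand_in(): hands the job in; it is judged then, once.
The state is a dict: "clock": time; "joints": joint angles; "joint_vel": joint speeds; "joint_efforts": joint torques, N m; "tool_pos": TCP position; "ee_rot": TCP orientation; "force": force on the tool from outside, world axes, zero at the start; "moment": the same for the moment, N m; "gripper_width": finger opening in m; "grasp_force": force on a finger pad.
Only numpy, scipy, OpenCV 4.12 (cv2) and the standard library are available. Lean on these libraries where they do the work, as an engineer would, in place of code of your own. Each camera call takes 0.05 s, during which the arm holds its last target. There are 200 camera calls.

TASK

Take the interlock key with the wide bar-shaped bow from the key block, push it fully home in the key switch on the console and turn it a quarter turn clockwise to its stop, leaving it in the switch. Then crank the setworks wheel, either way round, until its pointer stands at the nose of the clip on the scale ring. Leave the clip where it is, do not press the emergency stop or move the carriage lever, and leave the other two keys, the oil can and the tape measure as they are.

Things in the scene. Friction and masses are not known exactly. Their poses are not given: they have to be found in the camera images.
- console: Desk console of painted steel, 380 mm wide (y), 252 mm deep (x), fixed on the bench. Origin at the centre of its underside; x points to its back edge. The top panel slopes 15 degrees down to the front (-x): 54 mm high at the front, 85 mm over the origin, 116 mm at the back. A rail 45 mm off the panel runs along its front edge; pilot lamps, 17 mm tall, line the back edge
- lock_mouth (a point): Centre of the mouth of the key slot, in the face of the key switch: a round housing, 52 mm across, with a square 26 mm turning cylinder, face 34 mm off the panel. z points out along the panel's normal (the key enters along -z), x along the slot's long side (up the slope when off). Slot 13.6 by 6.6 mm, 29 mm deep, 2 mm chamfer. 205 mm to the right of the wheel's axis
- lock (a joint): Angle of the key cylinder: 0 = off (the key enters here), grows clockwise seen from above, stop at 1.571 rad = on; light friction of 0.05 N m, stays where it is left. The key has about 0.13 rad of play in the slot
- power_key_bow (a point): Centre of the bow of the power key: a flat bar 42 mm long (x), 10 mm thick (y), 26 mm tall. The key, about 80 g, stands upright in a slot of the key block; z points up it. Below the bow: neck 12 by 9 mm, shoulder 20 by 11 by 4 mm with its underside 29 mm below this point, then the shank, 12 (x) by 5 (y) mm, 26 mm long, foot tapered. It fits either way round
- power_key_shoulder (a point): Centre of the underside of the power key's shoulder, where the shank begins; it lies on the slot's mouth when the key is fully home
- key_block: Green steel block 56 (x) by 170 (y) by 36 mm high fixed to the bench, origin at the centre of its underside, with three slots for keys at y = -55, 0 and +55 mm (slots 13.6 by 6.6 mm, long side along x). Which key stands in which slot varies
- disc_key_bow (a point): Centre of the bow of another key of the same make with a round disc bow, 26 mm across and 9 mm thick; same height. Stays in the block
- stub_key_bow (a point): Centre of the bow of a third key with an upright round stub, 16 mm across, 24 mm tall, for a bow. Stays in the block
- oil_can: Steel oil can, 60 mm across, 128 mm tall with its thin spout, origin at the centre of its underside, standing behind the key block. A bystander
- tape_measure: Tape measure lying flat in front of the key block, 66 by 64 by 34 mm with a small steel hook at one end, origin at the centre of its underside. A bystander
- wheel_hub (a point): Centre of the top of the setworks wheel: a black disc 106 mm across, 14 mm thick, top 24 mm off the panel, at the console's left (+y). It turns about the panel's normal without end stops and stays where it is left (friction 0.12 N m). z points out of the panel, x to the crank post and pointer. Around it is a flat scale ring, 170 mm across, 8 mm thick, marked every 10 degrees
- crank_post (a point): The crank post, an upright round finger grip of 18 mm diameter on the wheel, on its axis 40 mm from the wheel's axis, at half its height: it stands from 0 to 36 mm over the disc's top, this point 18 mm over it
- pointer_tip (a point): Tip of the steel pointer that sticks out of the wheel's rim, beneath and in line with the crank post, 66 mm from the wheel's axis and 15 mm off the panel
- wheel (a joint): Angle of the wheel: 0 when the pointer looks straight up the slope to the console's back edge, growing counter-clockwise seen from above
- clip_nose (a point): Tip of the pointed nose of the set-point clip, a dark steel clamp (20 by 16 by 13 mm) on the scale ring, nose inwards, 68 mm from the wheel's axis and 15 mm off the panel; the pointer is to stand nose to nose with it
- clip (a joint): Angle of the clip about the wheel's axis, same zero and direction as the wheel's; stiff, stays where it is
- estop (a joint): Emergency stop, a red mushroom head of 40 mm diameter, its top 39 mm off the panel, between key switch and dial towards the front edge (62 mm down the slope and 125 mm to the right of the wheel's axis): 0 = up, 0.006 m = pressed
- lever (a joint): Carriage lever, a spring-centred stick with a black knob of 27 mm diameter, its top 95 mm off the panel, between key switch and dial towards the back (45 mm up the slope and 122 mm to the right of the wheel's axis): 0 = upright on the panel, positive towards the back edge (rad)

How it is judged:
By the outcome, as a careful person would: the job done as asked, in the order asked, and still so for the second after the job is handed in, with the robot touching nothing.
It also fails if it takes over 58 s, if anything falls off the work surface, if the arm or the gripper's body presses on something with over 40 N, if the wrist force passes 120 N, or if a joint passes its speed limit or range.

## Working session

There is one attempt and no reset: what is moved stays moved. The work goes in short steps, Python scripts to look and compute and a tool call to move; the robot and the scene stay as the last step left them, time stands still between calls to the robot, and variables do not carry over. Pictures are saved under pics/ and viewed, at most 10 in all, crops included, and the job is handed in when it is done.

Besides the shell and the picture viewer there is one more tool, called after "Request:" as a command line: name --pt "numbers of a row" for each row, then --argument value for the rest. servo_tool: Moves the arm, as the interface text tells. Its arguments: {"type":"object","properties":{"plan":{"type":"array"},"jaw":{"type":"number"},"grip_force":{"type":"number"}},"required":["plan"]}

```bash
mkdir -p pics; ls
python3 - <<'E'
from cell import monitor, capture, manip
import cv2,numpy as np
s=monitor.observe()
print({k:np.round(v,3) for k,v in s.items()})
for n in ("scene","top"):
    c=capture(n); cv2.imwrite(f"pics/{n}0.png",c["pixels"][:,:,::-1]); np.savez(f"{n}0.npz",**c)
    print(n,c["mtx"],c["k1"],c["R"],c["t"])
E
```

```text
pics
{'clock': np.float64(0.0), 'joints': array([ 1.097,  0.384,  0.016,  1.371, -0.006,  1.388, -0.046]), 'joint_vel': array([-0.001, -0.001,  0.002, -0.   , -0.001, -0.002,  0.   ]), 'joint_efforts': array([ 0.0000e+00, -6.2760e+01,  8.4300e-01, -3.7183e+01,  1.6000e-02,
        1.4000e-02, -0.0000e+00]), 'tool_pos': array([ 0.249, -0.573,  0.23 ]), 'ee_rot': array([-0.001,  0.979,  0.204, -0.   ]), 'force': array([ 1.006, -0.744, -0.14 ]), 'moment': array([ 0.055, -0.012, -0.03 ]), 'grasp_force': np.float64(0.0), 'gripper_width': np.float64(0.086)}
scene [[405.91825948   0.         317.04745229]
 [  0.         405.91825948 196.97994806]
 [  0.           0.           1.        ]] -0.013319103001154513 [[ 0.14402477  0.98947929  0.01369645]
 [ 0.80420547 -0.10896943 -0.58427666]
 [-0.57663717  0.09516507 -0.81143896]] [-0.02622521 -0.39132841  1.22324265]
top [[423.76080923   0.         321.13327327]
 [  0.         423.76080923 203.25862581]
 [  0.           0.           1.        ]] -0.02880038199413907 [[-0.0148051  -0.99908402 -0.04014878]
 [-0.9816318   0.0221614  -0.18949377]
 [ 0.19020996  0.03660585 -0.98106074]] [-0.03858226  0.53265817  1.03463235]
```

View pics/top0.png

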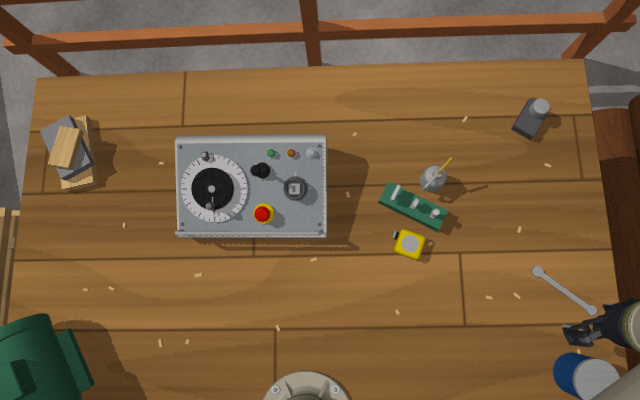

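View pics/scene0.png

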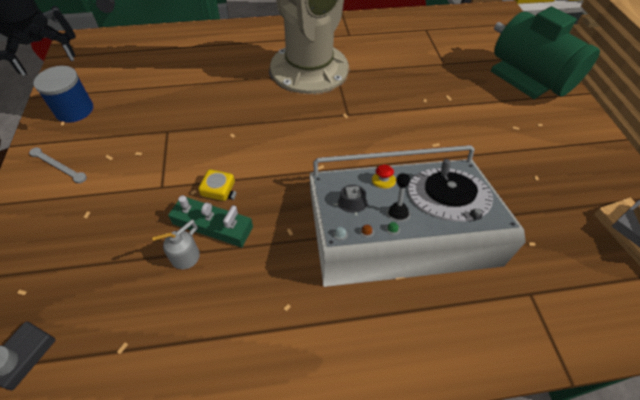

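The top view shows the console around (250,187) and the key block at (413,207). The bar key looks to be at (395,192), the crank at (211,204), the clip at (207,157) and the key switch at (294,188). I'll zoom in next.

```bash
cat > h.py <<'E'
import numpy as np, cv2
def load(n): return dict(np.load(n))
def ray(c,u,v):
    K=c["mtx"]; d=np.array([(u-K[0,2])/K[0,0],(v-K[1,2])/K[1,1]]); s=d.copy()
    for _ in range(20): s=d/(1+c["k1"]*(s@s))
    return np.array([s[0],s[1],1.])
def pt(c,u,v,win=0):
    u0,v0=int(round(u)),int(round(v)); D=c["depth"][v0-win:v0+win+1,u0-win:u0+win+1]
    return c["R"].T@(ray(c,u,v)*np.median(D[D>0])-c["t"])
def onplane(c,u,v,n,d):  # n.X=d
    o=-c["R"].T@c["t"]; r=c["R"].T@ray(c,u,v); return o+r*(d-n@o)/(n@r)
def proj(c,X):
    p=c["R"]@X+c["t"]; s=p[:2]/p[2]; s=s*(1+c["k1"]*(s@s)); return c["mtx"][:2,:2]@s+c["mtx"][:2,2]
def cloud(c):
    v,u=np.mgrid[0:400,0:640]; K=c["mtx"]
    d=np.stack([(u-K[0,2])/K[0,0],(v-K[1,2])/K[1,1]],-1); s=d.copy()
    for _ in range(10): s=d/(1+c["k1"]*(s**2).sum(-1,keepdims=True))
    P=np.concatenate([s,np.ones((400,640,1))],-1)*c["depth"][...,None]
    return (P-c["t"])@c["R"]
E
python3 - <<'E'
from h import *
t=load("top0.npz"); s=load("scene0.npz")
r=lambda i,x,y,w,h,k:cv2.resize(i[y:y+h,x:x+w],None,fx=k,fy=k,interpolation=cv2.INTER_CUBIC)
a=r(t["pixels"],165,125,180,120,4.4)[:300*2]; 
b=np.hstack([r(t["pixels"],370,170,90,90,4.4),r(s["pixels"],160,180,90,90,4.4)])
cv2.imwrite("pics/c1.png",a[:,:,::-1]); cv2.imwrite("pics/c2.png",b[:,:,::-1])
P=cloud(t)
# panel plane fit
m=np.zeros((400,640),bool); m[140:232,182:322]=1
Q=P[m]; Q=Q[(t["depth"][m]>0)]
best=None
rng=np.random.default_rng(0)
for _ in range(500):
    a,b_,c_=Q[rng.choice(len(Q),3)]; n=np.cross(b_-a,c_-a)
    if np.linalg.norm(n)<1e-6: continue
    n/=np.linalg.norm(n); k=(abs((Q-a)@n)<.003).sum()
    if best is None or k>best[0]: best=(k,n,a)
k,n,a=best; I=Q[abs((Q-a)@n)<.003]; c0=I.mean(0); n=np.linalg.svd(I-c0,full_matrices=False)[2][2]; n*=np.sign(n[2])
print(k,len(Q),n,n@c0,np.degrees(np.arccos(n[2])), np.degrees(np.arctan2(n[1],n[0])))
E
```

```text
7075 12825 [-0.26143129  0.00595805  0.9652037 ] -0.06413740922199382 15.159036690631353 178.6944493708524
```

View pics/c1.png

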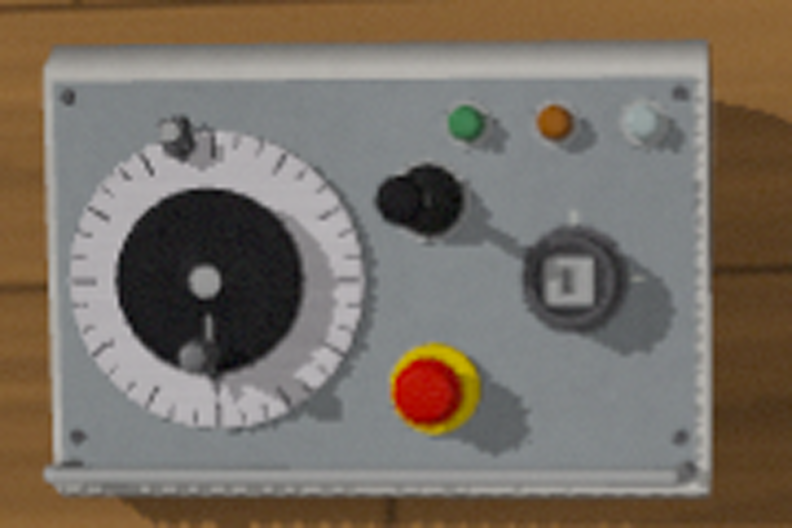

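View pics/c2.png

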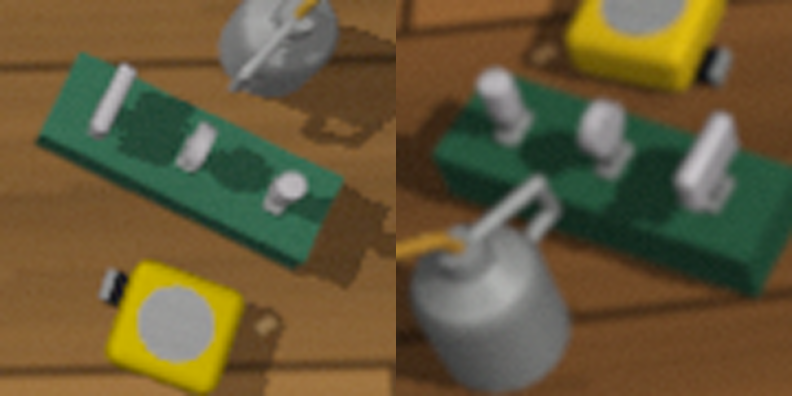

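Crops show that the bar key is in the left slot of the top view, with its ends near (399.1,185.9) and (392,200.2). The lock face is at (294.3,189), the hub at (211.5,189), the post top at (209,205.5), and the clip at about (206,156). Next I'll crop the scene view for triangulation.

Run:
```python
from h import *
s=load("scene0.npz"); t=load("top0.npz")
r=lambda i,x,y,w,h,k:cv2.resize(i[y:y+h,x:x+w],None,fx=k,fy=k,interpolation=cv2.INTER_CUBIC)
a=r(s["pixels"],325,150,180,100,4.4)
cv2.imwrite("pics/c3.png",a[:,:,::-1])
R0=np.array
T=lambda x,y,ox,oy:(ox+(x+.5)/4.4-.5, oy+(y+.5)/4.4-.5)
ez=np.array([0,0,1.])
for nm,(x,y),z in [("bow a",(128,70),.078),("bow b",(97,133),.078),("blk BL",(82,54),.036),("blk BR",(343,180),.036),("blk FR",(302,264),.036),("blk FL",(40,136),.036)]:
    u,v=T(x,y,370,170); print(nm,u,v,onplane(t,u,v,ez,z),pt(t,u,v))
for nm,(x,y),z in [("bow a",(720,120),.078),("bow b",(686,180),.078)]:
    u,v=T(x-396,y,160,180); print(nm,u,v,onplane(s,u,v,ez,z),pt(s,u,v))
# bow-top points from clouds
for c,b in ((t,(384,405,178,206)),(s,(212,242,202,232))):
    P=cloud(c)[b[2]:b[3],b[0]:b[1]].reshape(-1,3); Q=P[(P[:,2]>.066)&(P[:,2]<.09)]
    e=np.linalg.svd(Q[:,:2]-Q[:,:2].mean(0),full_matrices=False)[2][0]
    print(len(Q),Q.mean(0),Q[:,2].max(),np.degrees(np.arctan2(e[1],e[0])),np.ptp((Q[:,:2]-Q[:,:2].mean(0))@e))
```

```text
bow a 398.70454545454544 185.52272727272728 [ 0.5671743  -0.24403082  0.078     ] [ 0.56725843 -0.24408506  0.07763923]
bow b 391.6590909090909 199.8409090909091 [ 0.53113378 -0.22482415  0.078     ] [ 0.53190498 -0.22533647  0.07411291]
blk BL 388.25 181.88636363636363 [ 0.58733208 -0.22373913  0.036     ] [ 0.58780025 -0.22398145  0.03407169]
blk BR 447.5681818181818 210.52272727272725 [ 0.50833407 -0.37167986  0.036     ] [ 0.51509784 -0.38216632 -0.00389648]
blk FR 438.25 229.61363636363637 [ 0.45968171 -0.34470275  0.036     ] [ 0.46441842 -0.35375697 -0.00207068]
blk FL 378.70454545454544 200.52272727272728 [ 0.53843179 -0.19695808  0.036     ] [ 0.54137771 -0.19846244  0.02107959]
bow a 233.25 206.88636363636363 [ 0.53783037 -0.22577801  0.078     ] [ 0.53767825 -0.22580702  0.07778519]
bow b 225.52272727272725 220.52272727272725 [ 0.5688819  -0.24183921  0.078     ] [ 0.56876654 -0.24186678  0.07782599]
67 [ 0.54950934 -0.23581908  0.07633477] 0.07990346896990728 152.05334055743583 0.042549719243564696
121 [ 0.55361641 -0.23309017  0.0754134 ] 0.08088937702199908 -28.885089059907045 0.041864542943943914
```

View pics/c3.png

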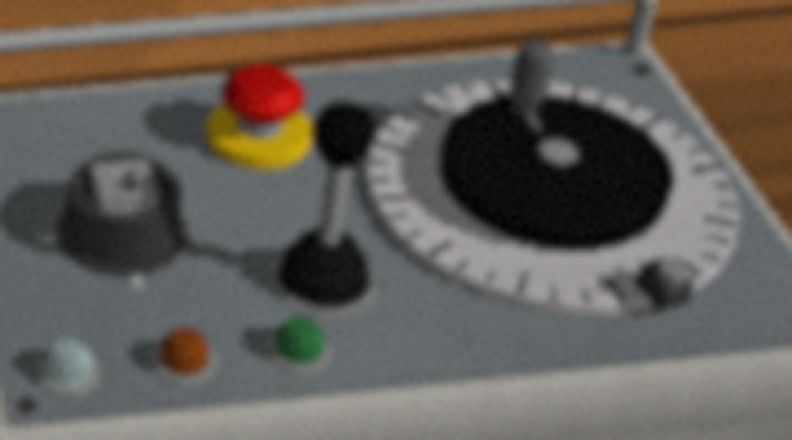

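```bash
cat > fit.py <<'E'
from h import *
from scipy.optimize import least_squares
t=load("top0.npz"); s=load("scene0.npz")
n0=np.array([-0.26143129,0.00595805,0.9652037]); d0=-0.06413741
P4=lambda x,y,ox,oy:np.array((ox+(x+.5)/4.4-.5, oy+(y+.5)/4.4-.5))
def frame(p):  # hub-projected-on-panel pose: x,y,z,yaw
    c,q=np.cos(p[3]),np.sin(p[3]); a=np.radians(15)
    ex=np.array([c*np.cos(a),q*np.cos(a),np.sin(a)]); ez=np.array([-c*np.sin(a),-q*np.sin(a),np.cos(a)])
    return np.array(p[:3]),np.column_stack([ex,np.cross(ez,ex),ez])
F=[("hub",(0,0,.026),(205,282),(560,152)),("lock",(0,-.205,.034),(569,282),(122,183)),("estop",(-.062,-.125,.039),(427,390),(265,86)),]
def res(p):
    o,R=frame(p[:4]); r=[]
    for nm,X,a,b in F:
        W=o+R@np.array(X)
        r+=list(proj(t,W)-P4(*a,165,125))+list(proj(s,W)-P4(*b,325,150))
    for L,h,a,b in ((.040,.060,(195,353),(535,48)),):
        W=o+R@np.array([L*np.cos(p[4]),L*np.sin(p[4]),h]); r+=list(proj(t,W)-P4(*a,165,125))+list(proj(s,W)-P4(*b,325,150))
    W=o+R@np.array([.080*np.cos(p[5]),.080*np.sin(p[5]),.020]); r+=list(proj(t,W)-P4(178,136,165,125))+list(proj(s,W)-P4(668,275,325,150))
    r.append((n0@o-d0)*200)
    return np.array(r)
if __name__=="__main__":
    f=least_squares(res,[.58,.15,.09,0,3.1,0.1]); p=f.x
    print(p[:3],np.degrees(p[3:]));print(np.round(f.fun,2).reshape(-1)[:20].reshape(5,4))
    o,R=frame(p[:4]); print("lock",o+R@[0,-.205,.034],"posttop",o+R@[.04*np.cos(p[4]),.04*np.sin(p[4]),.06]);np.save("p.npy",p)
    print("dist to panel fit",n0@o-d0)
    # ring corner check: print lamp-less console footprint
E
python3 fit.py
```

```text
[0.57255823 0.2199439  0.08365169] [ -1.36953748 184.01432006  13.49478753]
[[ 0.01 -1.05 -0.71  1.18]
 [-0.32 -0.99  0.33 -0.06]
 [-0.88  0.05 -0.33 -1.27]
 [-0.48 -0.03 -0.4   0.25]
 [-1.15  0.58 -1.3  -0.51]]
lock [0.55886126 0.01521279 0.11649317] posttop [0.51843536 0.21843681 0.13127988]
dist to panel fit -0.0034958651624666243
```

```bash
cat > mv.py <<'E'
from h import *
from scipy.spatial.transform import Rotation as Ro
from cell import monitor
def state():
    s=monitor.observe(); q=np.array(s["ee_rot"]); return s,np.array(s["tool_pos"]),Ro.from_quat(q[[1,2,3,0]])
def rel(p0,R0,p,R):
    return np.r_[R0.inv().apply(np.asarray(p)-p0)/.5,(R0.inv()*R).as_rotvec()/np.pi]
def down(th): return Ro.from_euler("z",th,degrees=True)*Ro.from_euler("x",180,degrees=True)
E
python3 - <<'E'
from mv import *
t=load("top0.npz");s=load("scene0.npz")
for c in (t,s):
    P=cloud(c).reshape(-1,3); k=P[(abs(P[:,0]-.58)<.09)&(abs(P[:,1]+.31)<.09)&(P[:,2]>.09)]
    print(len(k),k.min(0),k.max(0)); print(k[::max(1,len(k)//12)].round(3))
st,p,R=state(); print(rel(p,R,[.551,-.235,.17],down(-28.3)).round(4))
E
```

```text
59 [ 0.59314011 -0.36556787  0.09046857] [ 0.6241882  -0.33751652  0.12960533]
[[ 0.624 -0.364  0.124]
 [ 0.62  -0.364  0.13 ]
 [ 0.619 -0.358  0.117]
 [ 0.617 -0.356  0.115]
 [ 0.613 -0.354  0.12 ]
 [ 0.612 -0.353  0.115]
 [ 0.611 -0.352  0.111]
 [ 0.608 -0.349  0.11 ]
 [ 0.606 -0.347  0.109]
 [ 0.605 -0.345  0.105]
 [ 0.603 -0.343  0.105]
 [ 0.599 -0.342  0.107]
 [ 0.599 -0.341  0.099]
 [ 0.596 -0.341  0.101]
 [ 0.595 -0.345  0.094]]
88 [ 0.59465217 -0.36514458  0.09056334] [ 0.62370785 -0.33659137  0.12893857]
[[ 0.598 -0.343  0.104]
 [ 0.598 -0.342  0.102]
 [ 0.606 -0.348  0.112]
 [ 0.597 -0.34   0.095]
 [ 0.61  -0.353  0.117]
 [ 0.604 -0.344  0.105]
 [ 0.617 -0.364  0.126]
 [ 0.612 -0.355  0.117]
 [ 0.606 -0.346  0.104]
 [ 0.62  -0.362  0.128]
 [ 0.614 -0.353  0.116]
 [ 0.621 -0.36   0.126]
 [ 0.624 -0.363  0.128]]
[ 8.226e-01 -3.779e-01  1.213e-01 -5.000e-04  3.000e-04  2.880e-01]
```

Request:
servo_tool --pt "0.822 -0.378 0.12 0 0 0.288" --pt "0.822 -0.378 0.12 0 0 0.288" --pt "0.822 -0.378 0.12 0 0 0.288" --pt "0.822 -0.378 0.12 0 0 0.288" --pt "0.822 -0.378 0.12 0 0 0.288" --pt "0.822 -0.378 0.12 0 0 0.288" --pt "0.822 -0.378 0.12 0 0 0.288" --pt "0.822 -0.378 0.12 0 0 0.288" --pt "0.822 -0.378 0.12 0 0 0.288" --pt "0.822 -0.378 0.12 0 0 0.288" --pt "0.822 -0.378 0.12 0 0 0.288" --pt "0.822 -0.378 0.12 0 0 0.288" --jaw 0.1 --grip_force 60

```text
clock: 1.6
tool_pos: [0.5503, -0.2368, 0.1716]
ee_rot: [0.0, 0.969, -0.245, 0.0]
force: [-0.5, 0.3, 0.5]
gripper_width: 0.0386
grasp_force: 0.0
```

Run:
```python
from mv import *
from cell import capture
st,p,R=state(); print(p,R.as_matrix().round(3),st["gripper_width"],st["clock"],np.round(st["joints"],2)); print(rel(p,R,[.551,-.235,.048],down(-28.3)).round(4))
c=capture("scene"); i=c["pixels"][130:270,150:330]; j=capture("top")["pixels"][130:250,340:480]
i=cv2.resize(i,None,fx=3,fy=3,interpolation=2); j=cv2.resize(j,None,fx=2.6,fy=2.6,interpolation=2)
print(i.shape,j.shape)
o=np.zeros((420,540+int(j.shape[1])-110,3),np.uint8); o[:,:430]=i[:420,:430]; j=j[:420]; o[:j.shape[0],430:430+j.shape[1]]=j[:,:o.shape[1]-430]
cv2.imwrite("pics/g1.png",o[:,:,::-1])
```

```text
[ 0.55033137 -0.23682829  0.17155535] [[ 0.879 -0.476  0.   ]
 [-0.476 -0.879 -0.   ]
 [ 0.     0.    -1.   ]] 0.038561589882719856 1.6 [ 0.42  0.36 -0.09  1.53  0.03  1.25 -1.74]
[-7.000e-04 -3.900e-03  2.471e-01  1.000e-04 -1.000e-04 -7.000e-04]
(420, 540, 3) (312, 364, 3)
```

View pics/g1.png

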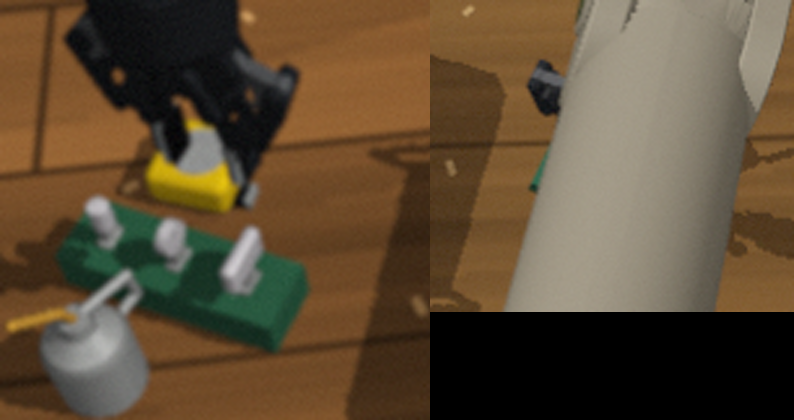

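The scene view shows the open gripper above the block with the bar key below it and the tool aligned. I'm descending and gripping.

Request:
servo_tool --pt "0 -0.004 0.06 0 0 0" --pt "0 -0.004 0.12 0 0 0" --pt "0 -0.004 0.18 0 0 0" --pt "0 -0.004 0.22 0 0 0" --pt "0 -0.004 0.247 0 0 0" --pt "0 -0.004 0.247 0 0 0" --pt "0 -0.004 0.247 0 0 0"

```text
clock: 2.58
tool_pos: [0.5525, -0.2341, 0.0488]
ee_rot: [0.0, 0.97, -0.245, 0.001]
force: [1.1, -0.5, -0.5]
gripper_width: 0.0385
grasp_force: 0.0
```

Request:
servo_tool --pt "0 0 0 0 0 0" --pt "0 0 0 0 0 0" --pt "0 0 0 0 0 0" --pt "0 0 0 0 0 0" --pt "0 0 0 0 0 0" --jaw 1

```text
clock: 3.2
tool_pos: [0.5519, -0.2351, 0.0487]
ee_rot: [0.001, 0.97, -0.245, 0.001]
force: [-3.2, -3.8, 6.0]
gripper_width: 0.0089
grasp_force: 59.7
```

Request:
servo_tool --pt "0 0 -0.02 0 0 0" --pt "0 0 -0.04 0 0 0" --pt "0 0 -0.08 0 0 0" --pt "0 0 -0.14 0 0 0" --pt "0 0 -0.22 0 0 0" --pt "0 0 -0.3 0 0 0" --pt "0 0 -0.3 0 0 0"

```text
clock: 4.08
tool_pos: [0.5543, -0.233, 0.2027]
ee_rot: [-0.0, 0.97, -0.244, 0.004]
force: [0.0, -0.2, -0.8]
gripper_width: 0.0095
grasp_force: 59.0
```

Run:
```python
from mv import *
st,p,R=state(); print(p,R.as_matrix().round(3),st["force"],np.round(st["joints"],2))
P=np.load("p.npy"); import fit
o,F=fit.frame(P[:4])
mouth=o+F@[0,-.205,.034]
# tool frame at lock: z=-Fz, x=-Fx, y=Fy
T=Ro.from_matrix(np.column_stack([-F[:,0],F[:,1],-F[:,2]]))
for h in (.10,.05):   # TCP height above mouth
    print(h,mouth+F[:,2]*h,rel(p,R,mouth+F[:,2]*h,T).round(4))
# half-way turn waypoint
for yaw in (60,150): print(rel(p,R,mouth+F[:,2]*.10,down(yaw)).round(4))
```

```text
[ 0.5543396  -0.23297382  0.20267285] [[ 0.881 -0.473  0.008]
 [-0.473 -0.881 -0.001]
 [ 0.007 -0.003 -1.   ]] [ 0.02128463 -0.18037776 -0.82942044] [ 0.42  0.34 -0.09  1.49  0.03  1.3  -1.74]
0.1 [0.53298675 0.01583138 0.21308575] [-0.2727 -0.4184 -0.0218  0.1079 -0.0262  0.8449]
0.05 [0.545924   0.01552208 0.16478946] [-0.2503 -0.4298  0.075   0.1079 -0.0262  0.8449]
[-0.2727 -0.4184 -0.0218  0.0011 -0.0024 -0.49  ]
[-0.2727 -0.4184 -0.0218  0.0036 -0.0013 -0.99  ]
```

Request:
servo_tool --pt "0 0 -0.05 0 0 -0.06" --pt "-0.15 -0.22 -0.05 0 0 -0.49" --pt "-0.27 -0.42 -0.05 0 0 -0.49" --pt "-0.27 -0.42 -0.05 0 0 -0.49" --pt "-0.27 -0.42 -0.05 0 0 -0.49" --pt "-0.27 -0.42 -0.05 0 0 -0.49" --pt "-0.27 -0.42 -0.05 0 0 -0.49" --pt "-0.27 -0.42 -0.05 0 0 -0.49" --pt "-0.27 -0.42 -0.05 0 0 -0.49" --pt "-0.27 -0.42 -0.05 0 0 -0.99" --pt "-0.27 -0.42 -0.05 0 0 -0.99" --pt "-0.27 -0.42 -0.05 0 0 -0.99" --pt "-0.27 -0.42 -0.05 0 0 -0.99" --pt "-0.27 -0.42 -0.05 0 0 -0.99" --pt "-0.27 -0.42 -0.05 0 0 -0.99" --pt "-0.27 -0.42 -0.05 0 0 -0.99" --pt "-0.27 -0.42 -0.05 0 0 -0.99" --pt "-0.27 -0.42 -0.05 0 0 -0.99" --pt "-0.27 -0.42 -0.05 0 0 -0.99"

```text
clock: 6.45
tool_pos: [0.532, 0.016, 0.2223]
ee_rot: [-0.001, 0.259, 0.966, 0.0]
force: [0.6, -0.3, -1.2]
gripper_width: 0.0091
grasp_force: 59.0
```

```bash
cat > lk.py <<'E'
from mv import *
import fit,sys
st,p,R=state(); print(p,R.as_matrix().round(3).tolist(),st["force"],np.round(st["joints"],2),st["clock"])
P=np.load("p.npy"); o,F=fit.frame(P[:4]); mouth=o+F@[0,-.205,.034]
T=Ro.from_matrix(np.column_stack([-F[:,0],F[:,1],-F[:,2]]))
print("in lock frame",F.T@(p-mouth), "tool rot err deg",np.degrees((R.inv()*T).as_rotvec()))
for h in map(float,sys.argv[1:]): print(h,rel(p,R,mouth+F[:,2]*h,T).round(4))
E
python3 lk.py .09 .06
```

```text
[0.53198225 0.01595691 0.22232973] [[-0.865, 0.501, -0.001], [0.501, 0.865, 0.001], [0.002, 0.0, -1.0]] [ 0.55861038 -0.31676363 -1.157795  ] [ 0.42  0.24 -0.61  1.62  0.14  1.33  0.84] 6.45
in lock frame [1.41963011e-03 1.01488914e-04 1.09189681e-01] tool rot err deg [ -3.72961469 -14.76831895 -28.53818849]
0.09 [-0.0065  0.0033  0.0378 -0.0207 -0.082  -0.1585]
0.06 [-0.0202  0.0107  0.0957 -0.0207 -0.082  -0.1585]
```

Request:
servo_tool --pt "-0.0065 0.0033 0.038 -0.0207 -0.082 -0.1585" --pt "-0.0065 0.0033 0.038 -0.0207 -0.082 -0.1585" --pt "-0.0065 0.0033 0.038 -0.0207 -0.082 -0.1585" --pt "-0.0065 0.0033 0.038 -0.0207 -0.082 -0.1585" --pt "-0.0065 0.0033 0.038 -0.0207 -0.082 -0.1585" --pt "-0.0065 0.0033 0.038 -0.0207 -0.082 -0.1585" --pt "-0.0065 0.0033 0.038 -0.0207 -0.082 -0.1585"

```text
clock: 7.32
tool_pos: [0.5366, 0.0152, 0.2038]
ee_rot: [0.131, 0.013, 0.991, -0.002]
force: [-0.1, 0.1, -0.9]
gripper_width: 0.0089
grasp_force: 59.0
```

```bash
python3 lk.py .05
python3 - <<'E'
from h import *
from cell import capture
o=[]
for n,b in (("scene",(320,140,70,70)),("top",(255,140,70,75))):
    c=capture(n); np.savez(n+"1.npz",**c); i=c["pixels"][b[1]:b[1]+70,b[0]:b[0]+70]; o.append(cv2.resize(i,(400,400),interpolation=2))
cv2.imwrite("pics/k1.png",np.hstack(o)[:,:,::-1])
E
```

```text
[0.53662293 0.01520478 0.20377722] [[-0.965, 0.026, 0.259], [0.025, 1.0, -0.006], [-0.259, 0.0, -0.966]] [-0.1107575   0.1330524  -0.92188467] [ 0.54  0.05 -0.66  1.87  0.09  0.97  1.39] 7.325
in lock frame [ 0.00111652 -0.00053952  0.09006393] tool rot err deg [-0.00966005  0.03207836 -0.09330333]
0.05 [ 0.0023  0.0011  0.0801 -0.0001  0.0002 -0.0005]
```

View pics/k1.png

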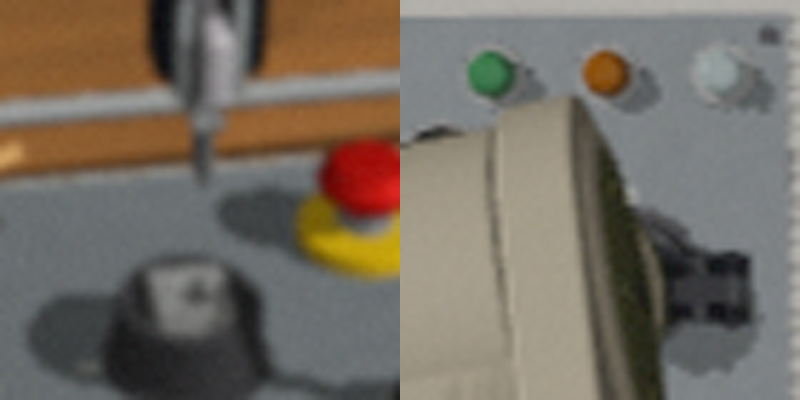

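Run:
```python
from h import *
import fit
s=load("scene1.npz"); s0=load("scene0.npz")
P=np.load("p.npy"); o,F=fit.frame(P[:4]); m=o+F@[0,-.205,.034]; n=F[:,2]
print("proj mouth",proj(s,m),"top",proj(fit.t,m))
for tipd in (.036,.038,.040):
    pr=proj(s,m+n*(.09-tipd)); print("pred tip",pr)
    u=(320+207.5/5.714-.5,140+184/5.714-.5); X=onplane(s,*u,n,n@(m)+.09-tipd); print(u,"tip lockframe mm",(F.T@(X-m)*1e3).round(1))
for nm,q in (("face",(185,285)),("slot",(200,291))):
    u=(320+q[0]/5.714-.5,140+q[1]/5.714-.5); X=onplane(s,*u,n,n@m); print(nm,u,(F.T@(X-m)*1e3).round(1))
# depth inside: face plane distances from cloud, along panel normal
for nm,c in (("scene",s0),("top",fit.t)):
    C=(cloud(c).reshape(-1,3)-m)@F; k=C[(abs(C[:,0])<.012)&(abs(C[:,1])<.012)]
    print(nm,len(k),np.median(k[:,2]*1e3), np.percentile(k[:,2]*1e3,[10,90]))
    k=C[(np.hypot(C[:,0],C[:,1])<.045)&(C[:,2]>-.012)&(C[:,2]<.01)]; print("housing centre",((k.min(0)+k.max(0))/2*1e3).round(1),np.ptp(k,axis=0))
# slot zoom numbers
g=cv2.cvtColor(s0["pixels"],cv2.COLOR_RGB2GRAY)[184:198,343:363]; print(g)
g=cv2.cvtColor(fit.t["pixels"],cv2.COLOR_RGB2GRAY)[180:197,285:304]; print(g)
# key vs slot in current picture
```

```text
proj mouth [352.672792  191.1467482] top [293.60810384 187.71856655]
pred tip [353.73929622 168.98853932]
(355.81431571578577, 171.70161008050403) tip lockframe mm [ 9.2  2.2 54. ]
pred tip [353.69817243 169.84403246]
(355.81431571578577, 171.70161008050403) tip lockframe mm [ 6.5  2.8 52. ]
pred tip [353.65717833 170.69674056]
(355.81431571578577, 171.70161008050403) tip lockframe mm [ 3.8  3.4 50. ]
face (351.87661883094154, 189.37749387469373) [-5.8 -0.5  0. ]
slot (354.5017500875044, 190.42754637731886) [-1.7  4.   0. ]
scene 131 0.6430571062142938 [-6.78109677  2.76255193]
housing centre [-0.7  1.5 -3.8] [0.05326036 0.05106462 0.01633134]
top 97 0.5497118517126892 [-26.98107679   2.86416534]
housing centre [-2.1 -1.7 -3.2] [0.05116076 0.05118383 0.0173429 ]
[[104 102 101  98  96  90  88  83  83  82  84  83  86  91  96 100  99 104
  105 106]
 [ 98  98  94  84  80  76  73  74  72  72  74  76  79  84  89  90  91  97
  100 105]
 [ 93  84  82  78  84  81  81  83  88  87  96  96  98 100  97  90  81  80
   90  98]
 [ 78  65  72  88 103 106 108 108 112 115 116 114 113 115 116  98  75  6
[... 1541 characters left out ...]
 119  84  96 127 145 150 151 130  62  58  72
   82]
 [ 58  46  45  75 125 153 147 121  85  99 125 146 148 150 131  62  61  74
   85]
 [ 71  49  39  78 127 151 145 121  80  89 122 147 150 149 133  67  57  68
   85]
 [ 81  69  37  76 126 151 145 124 100 102 124 148 151 152 131  61  55  69
   82]
 [ 79  74  49  76 124 150 146 140 144 149 151 153 152 150 133  63  62  69
   74]
 [ 84  79  61  65 116 141 144 145 143 141 142 143 144 143 124  58  72  86
   68]
 [ 93  79  76  68  76  93  97  98  95 100  99  98  99  98  89  67  69  73
   56]
 [ 90  80  78  75  57  47  49  51  55  53  55  55  55  60  68  82  76  62
   51]
 [128 103  77  76  79  72  59  52  52  53  58  57  65  77  82  75  66  52
   57]]
```

Run:
```python
from h import *
import fit
s=load("scene1.npz")
P=np.load("p.npy"); o,F=fit.frame(P[:4]); m=o+F@[0,-.205,.034]
print("cols 347..364"); g=cv2.cvtColor(s["pixels"],cv2.COLOR_RGB2GRAY)[150:176,347:365]
for i,r in enumerate(g): print(150+i,r)
for d in (-.055+.0163-.0163,): pass
for h in (.052,.078,.082,.107,.133): print(h,proj(s,m+F@[.0011,-.0005,h]))
C=(cloud(s)-m)@F
print("lock-frame mm of near pixels (z<.1)")
for v in range(158,174):
    L=[(u,*(C[v,u]*1e3).round(0).astype(int)) for u in range(350,362) if abs(C[v,u,0])<.03 and abs(C[v,u,1])<.03]
    print(v,L)
```

```text
cols 347..364
150 [ 31  16  28  57  77  83  68  62  78 108 134 149 154 146 134 107  72  40]
151 [ 39  16  25  53  79  83  68  63  81 108 132 147 154 150 128 104  72  47]
152 [ 52  28  31  52  80  83  70  59  83 112 133 147 151 144 126 106  78  63]
153 [ 71  46  40  56  77  82  70  59  83 113 133 147 152 139 126 111  99  90]
154 [ 98  83  71  67  80  82  68  60  85 111 133 146 150 139 127 123 125 126]
155 [128 122 109  92  86  80  65  58  84 111 132 144 149 141 127 130 142 148]
156 [150 145 135 110  97  78  66  63  87 113 131 147 152 145 134 136 143 149]
157 [155 154 145 129 108  84  65  73  95 116 131 138 144 138 130 127 129 128]
158 [139 138 133 125 109  87  73  85  98 110 117 125 123 117 110 107 107 107]
159 [112 111 111 106  98  86  86  99 107 111 112 107 100 102 100  99 102 104]
160 [ 92  98  96  94  93  91  97 108 119 119 115 114 105 105 103 104 105 107]
161 [ 97  96  98 100  94  96 100 116 124 119 115 114 109 108 107 108 109 110]
162 [ 99  99  97  99  98  98  97 101 108 109 104 107 108 107 109 110 110 111]
163 [101  99 100  98  98  96  88  81  83  89  95 100 105 108 109 109 111
[... 3624 characters left out ...]
 np.int64(62)), (356, np.int64(8), np.int64(2), np.int64(62)), (357, np.int64(8), np.int64(4), np.int64(62))]
169 [(354, np.int64(3), np.int64(0), np.int64(56)), (355, np.int64(9), np.int64(0), np.int64(61)), (356, np.int64(8), np.int64(3), np.int64(59)), (357, np.int64(7), np.int64(5), np.int64(59))]
170 [(355, np.int64(7), np.int64(1), np.int64(56)), (356, np.int64(8), np.int64(3), np.int64(57)), (357, np.int64(9), np.int64(4), np.int64(57))]
171 [(355, np.int64(8), np.int64(1), np.int64(55)), (356, np.int64(9), np.int64(3), np.int64(56)), (357, np.int64(8), np.int64(5), np.int64(54))]
172 [(355, np.int64(8), np.int64(1), np.int64(53)), (356, np.int64(8), np.int64(3), np.int64(52))]
173 []
```

Scene crop: the key hangs upright at (355.8,172) above the slot at (354,191). Both cameras agree on a shift of about −3 mm in x and +0.7 mm in y. I'll lower it carefully to just inside the mouth.

Request:
servo_tool --pt "0.006 0.0014 0.03 0 0 0" --pt "0.006 0.0014 0.06 0 0 0" --pt "0.006 0.0014 0.085 0 0 0" --pt "0.006 0.0014 0.095 0 0 0" --pt "0.006 0.0014 0.102 0 0 0" --pt "0.006 0.0014 0.109 0 0 0" --pt "0.006 0.0014 0.116 0 0 0" --pt "0.006 0.0014 0.12 0 0 0" --pt "0.006 0.0014 0.12 0 0 0"

```text
clock: 8.55
tool_pos: [0.5487, 0.0149, 0.1448]
ee_rot: [0.131, 0.012, 0.991, -0.002]
force: [-0.4, -1.9, -2.7]
gripper_width: 0.0092
grasp_force: 58.7
```

```bash
python3 lk.py .0127 .01; python3 -c "
from mv import *
import fit
s,p,R=state(); print('tool-frame force',R.inv().apply(s['force']),R.inv().apply(s['moment']))"
```

```text
[0.54873869 0.01490343 0.14480314] [[-0.965, 0.025, 0.259], [0.024, 1.0, -0.007], [-0.259, -0.001, -0.966]] [-0.44757765 -1.90266591 -2.74496982] [ 0.51  0.15 -0.66  1.93  0.18  0.85  1.31] 8.55
in lock frame [-0.00244055 -0.0005512   0.02996258] tool rot err deg [-0.07004179  0.03715773 -0.04185423]
0.0127 [-0.0049  0.0011  0.0345 -0.0004  0.0002 -0.0002]
0.01 [-0.0049  0.0012  0.0399 -0.0004  0.0002 -0.0002]
tool-frame force [ 1.09898444 -1.91050741  2.5490228 ] [ 0.57956779  0.57984609 -0.04896271]
```

Request:
servo_tool --pt "0 -0.001 0.007 0 0 0" --pt "0 -0.001 0.014 0 0 0" --pt "0 -0.001 0.021 0 0 0" --pt "0 -0.001 0.027 0 0 0" --pt "0 -0.001 0.031 0 0 0" --pt "0 -0.001 0.034 0 0 0" --pt "0 -0.001 0.034 0 0 0"

```text
clock: 9.43
tool_pos: [0.5531, 0.015, 0.1298]
ee_rot: [0.131, 0.012, 0.991, -0.002]
force: [-14.9, -1.1, 16.3]
gripper_width: 0.0091
grasp_force: 62.4
```

```bash
python3 lk.py .0127; python3 -c "
from mv import *
s,p,R=state(); print('tool-frame force',R.inv().apply(s['force']),R.inv().apply(s['moment']))"
```

```text
[0.55314725 0.01500017 0.12975991] [[-0.965, 0.024, 0.26], [0.023, 1.0, -0.008], [-0.26, -0.002, -0.966]] [-14.92271229  -1.11611048  16.2980809 ] [ 0.5   0.18 -0.66  1.93  0.21  0.81  1.28] 9.425
in lock frame [-0.00207914 -0.00034912  0.01429184] tool rot err deg [-0.09018863  0.06487684  0.00630094]
0.0127 [-0.0042  0.0007  0.0032 -0.0005  0.0004  0.    ]
tool-frame force [ 10.14406344  -1.50219223 -19.60616947] [0.29994483 2.61682788 0.00998151]
```

Request:
servo_tool --pt "0.001 0 0 0 0 0" --pt "0.002 0 0 0 0 0" --pt "0.002 0 0.002 0 0 0" --pt "0.002 0 0.004 0 0 0" --pt "0.002 0 0.004 0 0 0"

```text
clock: 10.05
tool_pos: [0.5533, 0.015, 0.1295]
ee_rot: [0.132, 0.012, 0.991, -0.003]
force: [-25.4, -1.4, 33.4]
gripper_width: 0.0091
grasp_force: 65.6
```

```bash
cat > f.py <<'E'
from mv import *
s,p,R=state(); print('tool-frame force',R.inv().apply(s['force']),R.inv().apply(s['moment']))
E
python3 lk.py .0127; python3 f.py
```

```text
[0.55332774 0.01504217 0.12953177] [[-0.965, 0.024, 0.262], [0.023, 1.0, -0.009], [-0.262, -0.003, -0.965]] [-25.40313579  -1.39149629  33.38532862] [ 0.49  0.18 -0.66  1.94  0.21  0.81  1.28] 10.05
in lock frame [-0.00196487 -0.00030282  0.01402503] tool rot err deg [-0.15158831  0.18505432  0.02015157]
0.0127 [-0.0039  0.0006  0.0027 -0.0008  0.001   0.0001]
tool-frame force [ 15.7329427   -2.09544135 -38.85768104] [ 0.49510921  3.93496136 -0.0094292 ]
```

Request:
servo_tool --pt "0 0 -0.003 0 0 0" --pt "0.002 0 -0.004 0 0 0" --pt "0.005 0 -0.004 0 0 0" --pt "0.005 0 -0.004 0 0 0"

```text
clock: 10.55
tool_pos: [0.5521, 0.0151, 0.1296]
ee_rot: [0.134, 0.012, 0.991, -0.002]
force: [-0.2, -0.6, 6.3]
gripper_width: 0.0088
grasp_force: 60.2
```

```bash
python3 lk.py .0127; python3 f.py
```

```text
[0.55209822 0.01506134 0.12962969] [[-0.964, 0.024, 0.265], [0.023, 1.0, -0.007], [-0.265, -0.0, -0.964]] [-0.17063007 -0.57964132  6.33894361] [ 0.5   0.17 -0.66  1.94  0.21  0.81  1.28] 10.55
in lock frame [-0.00312725 -0.00031304  0.01443787] tool rot err deg [-0.02518226  0.35503824 -0.01916209]
0.0127 [-0.0062  0.0006  0.0035 -0.0001  0.002  -0.0001]
tool-frame force [-1.52761082 -0.58575627 -6.15390929] [ 0.09717743 -0.14397336  0.00726703]
```

Request:
servo_tool --pt "0 0 0.003 0 0 0" --pt "0 0 0.006 0 0 0" --pt "0 0 0.009 0 0 0" --pt "0 0 0.009 0 0 0"

```text
clock: 11.05
tool_pos: [0.5534, 0.0153, 0.129]
ee_rot: [0.134, 0.012, 0.991, -0.003]
force: [-28.5, -1.8, 49.9]
gripper_width: 0.0092
grasp_force: 68.9
```

```bash
python3 lk.py .0127; python3 f.py
```

```text
[0.55341874 0.01532012 0.12895742] [[-0.964, 0.024, 0.266], [0.022, 1.0, -0.009], [-0.266, -0.003, -0.964]] [-28.46706643  -1.79614138  49.88149711] [ 0.49  0.18 -0.66  1.94  0.21  0.8   1.28] 11.05
in lock frame [-2.03205278e-03 -2.27733004e-05  1.34484295e-02] tool rot err deg [-0.17549455  0.45013747  0.0392747 ]
0.0127 [-0.0041  0.      0.0015 -0.001   0.0025  0.0002]
tool-frame force [ 14.10249526  -2.63646107 -55.64110396] [ 0.51717671  3.80929092 -0.01468661]
```

Request:
servo_tool --pt "0 0 -0.005 0 0 0" --pt "0 0 -0.007 0 0 0" --pt "0 0 -0.007 0 0 0.04" --pt "0 0 -0.007 0 0 0.08" --pt "0 0.001 -0.007 0 0 0.12" --pt "-0.001 0.001 -0.007 0 0 0.16" --pt "-0.001 0.001 -0.007 0 0 0.2" --pt "-0.001 0.001 -0.007 0 0 0.24" --pt "-0.001 0.001 -0.007 0 0 0.24"

```text
clock: 12.18
tool_pos: [0.5529, 0.0153, 0.1294]
ee_rot: [0.125, 0.377, 0.917, 0.047]
force: [-4.7, -2.4, 14.3]
gripper_width: 0.0091
grasp_force: 62.2
```

```bash
python3 lk.py; python3 f.py
```

```text
[0.55290612 0.01526046 0.12941206] [[-0.685, 0.679, 0.265], [0.703, 0.711, -0.008], [-0.194, 0.181, -0.964]] [-4.71419931 -2.41250719 14.25672556] [ 0.41  0.16 -0.57  1.94  0.18  0.8   0.55] 12.175
in lock frame [-2.40801865e-03 -9.46661556e-05  1.40198485e-02] tool rot err deg [  0.07530214   0.37955711 -43.33102945]
tool-frame force [ -1.22850751  -2.33623098 -14.97767953] [0.61678765 0.00302072 0.07702927]
```

Request:
servo_tool --pt "0 0 0 0 0 0.04" --pt "0 0 0 0 0 0.08" --pt "0 0 0 0 0 0.12" --pt "0 0 0 0 0 0.16" --pt "0 0 0 0 0 0.2" --pt "0 0 0 0 0 0.24" --pt "0 0 0 0 0 0.27" --pt "0 0 0 0 0 0.29" --pt "0 0 0 0 0 0.29"

```text
clock: 13.3
tool_pos: [0.5531, 0.0152, 0.1295]
ee_rot: [0.092, 0.741, 0.658, 0.098]
force: [-2.2, -1.4, 11.7]
gripper_width: 0.0093
grasp_force: 62.0
```

```bash
python3 lk.py; python3 f.py
```

```text
[0.55309904 0.01518908 0.12946911] [[0.116, 0.957, 0.265], [0.993, -0.118, -0.007], [0.024, 0.264, -0.964]] [-2.24545795 -1.35982616 11.70413584] [ 0.32  0.15 -0.46  1.95  0.15  0.8  -0.34] 13.3
in lock frame [-0.00220532 -0.00016142  0.01402459] tool rot err deg [  0.28250098   0.35013668 -95.47927066]
tool-frame force [ -1.32629491   1.10585754 -11.86996315] [ 0.19858434 -0.50653019 -0.03824983]
```

Request:
servo_tool --pt "0 0 0 0 0 0.01" --pt "0 0 0 0 0 0.02" --pt "0 0 0 0 0 0.03" --pt "0 0 0 0 0 0.04" --pt "0 0 0 0 0 0.04"

```text
clock: 13.92
tool_pos: [0.5529, 0.0155, 0.1294]
ee_rot: [0.085, 0.781, 0.61, 0.103]
force: [-3.5, -1.3, 14.4]
gripper_width: 0.009
grasp_force: 62.1
```

```bash
python3 lk.py; python3 f.py
```

```text
[0.55292481 0.0154525  0.12943036] [[0.234, 0.935, 0.265], [0.971, -0.241, -0.007], [0.057, 0.259, -0.964]] [-3.54006322 -1.34416672 14.40551175] [ 0.31  0.15 -0.45  1.95  0.15  0.8  -0.46] 13.925
in lock frame [-2.38967124e-03  9.77596586e-05  1.40338729e-02] tool rot err deg [   0.30036324    0.31935593 -102.61496703]
tool-frame force [ -1.31158926   0.74325787 -14.81839741] [ 0.34043523 -0.44388985 -0.24900161]
```

Request:
servo_tool --pt "0 0 0.003 0 0 0.003" --pt "0 0 0.005 0 0 0.005" --pt "0 0 0.005 0 0 0.005" --pt "0 0 0 0 0 0" --pt "0 0 0 0 0 0"

```text
clock: 14.55
tool_pos: [0.5529, 0.0154, 0.1294]
ee_rot: [0.085, 0.781, 0.61, 0.103]
force: [-3.1, -1.4, 15.2]
gripper_width: 0.0086
grasp_force: 62.3
```

```bash
python3 lk.py; python3 f.py
```

```text
[0.55289827 0.01544474 0.12937173] [[0.234, 0.935, 0.265], [0.971, -0.241, -0.007], [0.057, 0.259, -0.964]] [-3.14888512 -1.44449903 15.23052216] [ 0.31  0.15 -0.45  1.95  0.15  0.8  -0.46] 14.55
in lock frame [-2.43029538e-03  8.93707808e-05  1.39840574e-02] tool rot err deg [   0.30519162    0.31397125 -102.59946364]
tool-frame force [ -1.26900466   1.34636664 -15.50960297] [ 0.25604851 -0.42875137 -0.17434753]
```

Request:
servo_tool --pt "0 0 0 0 0 0" --pt "0 0 0 0 0 0" --pt "0 0 0 0 0 0" --pt "0 0 -0.05 0 0 0" --pt "0 0 -0.12 0 0 0" --pt "0 0 -0.2 0 0 0" --pt "0 0 -0.26 0 0 0" --pt "0 0 -0.26 0 0 0" --jaw 0.1

```text
clock: 15.55
tool_pos: [0.5179, 0.0164, 0.2551]
ee_rot: [0.085, 0.781, 0.61, 0.103]
force: [1.4, -0.2, -0.4]
gripper_width: 0.0385
grasp_force: 0.0
```

```bash
python3 lk.py
python3 - <<'E'
from h import *
from cell import capture
c=capture("scene"); np.savez("scene2.npz",**c); k=capture("top"); np.savez("top2.npz",**k)
a=cv2.resize(c["pixels"][150:240,320:410],(400,400),interpolation=2); b=cv2.resize(k["pixels"][140:230,240:330],(400,400),interpolation=2)
cv2.imwrite("pics/k2.png",np.hstack([a,b])[:,:,::-1])
E
```

```text
[0.51792761 0.01635583 0.25511743] [[0.234, 0.936, 0.264], [0.971, -0.241, -0.008], [0.057, 0.258, -0.964]] [ 1.44280025 -0.15979503 -0.39497229] [ 0.35 -0.04 -0.45  1.84  0.02  1.07 -0.35] 15.55
in lock frame [-0.00367536  0.00016438  0.14449921] tool rot err deg [   0.24759714    0.30141584 -102.61619977]
```

View pics/k2.png

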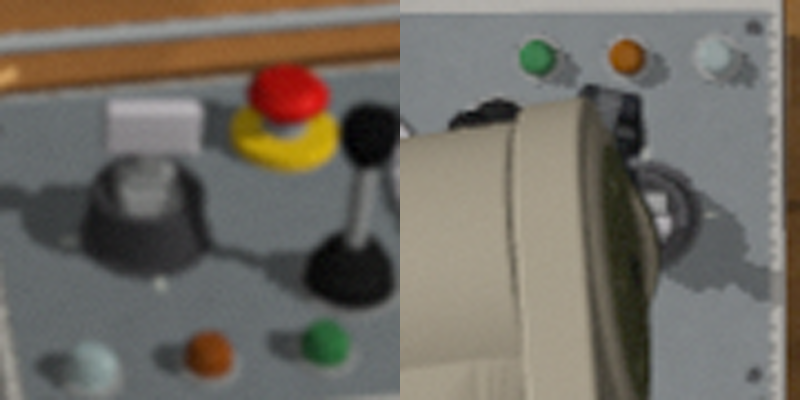

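Run:
```python
from h import *
import fit
s=load("scene2.npz"); P=np.load("p.npy"); o,F=fit.frame(P[:4]); m=o+F@[0,-.205,.034]
C=((cloud(s)-m)@F*1e3)[150:200,335:372].reshape(-1,3)
k=C[(C[:,2]>12)&(C[:,2]<60)&(np.hypot(C[:,0],C[:,1])<35)]
print(len(k),k.min(0).round(1),k.max(0).round(1),np.percentile(k[:,2],[2,98]).round(1))
f=k[(k[:,2]>20)&(k[:,2]<38)]; q=np.polyfit(f[:,1],f[:,0],1); print("face slope deg",np.degrees(np.arctan(q[0])),"face x",q[1])
for z in (39,42,45):
    for x in (3,-7): print(z,x,proj(s,m+F@[x*1e-3-.002,.0,z*1e-3]))
g=cv2.cvtColor(s["pixels"],cv2.COLOR_RGB2GRAY)
for c in (348,351,354,357,360): print(c,g[166:192,c])
# top face -> square edge angles in lock plane
```

```text
292 [ -9.2 -18.5  12.4] [ 6.9 22.8 45.8] [14.8 44.9]
face slope deg 7.274831731611626 face x 2.274465205572638
39 3 [353.53191833 175.64185694]
39 -7 [352.56131775 172.62440404]
42 3 [353.59270268 174.38390139]
42 -7 [352.61914984 171.37147763]
45 3 [353.65377395 173.11981831]
45 -7 [352.67725195 170.11251024]
348 [ 87  71  79 114 123 122 139 165 170 161 145 135 134 130 130 131 130 123
 101  72  64  71  83  84  91 101]
351 [ 83  70  89 114 120 123 144 166 170 163 145 135 133 132 132 132 131 122
 108  88  85  87  90  98 109 107]
354 [ 79  70  95 118 116 121 144 166 171 164 148 138 136 134 131 135 133 126
 116 103 102 103 102 103 112 112]
357 [ 80  79 109 125 116 118 143 165 175 166 149 140 138 137 133 133 135 128
 111  97 103 119 126 118 114 101]
360 [ 69  81 113 126 116 116 144 166 174 166 150 140 141 138 138 135 136 130
 113  95  79  63  54  44  45  46]
```

The scene crop shows the key home in the switch with its bow across at 97°, which is 90° plus the play, and the top of the bow sits where it should. Next I'll rectify the dial from both cameras to read the clip and post angles.

```bash
cat > rect.py <<'E'
from h import *
import fit
P=np.load("p.npy"); o,F=fit.frame(P[:4])
def rect(c,off,h=.015,N=400,S=2.1):
    g=(np.arange(N)-N/2)/S/1e3; mx=np.zeros((N,N,2),np.float32)
    for i in range(N):
        for j in range(N): mx[i,j]=proj(c,o+F@[-g[i],-g[j],h])+off   # up=+x, left=+y
    return cv2.remap(c["pixels"],mx[...,0],mx[...,1],cv2.INTER_CUBIC)
def ticks(im,S=2.1):
    for a in range(0,360,10):
        q=np.radians(a); d=-np.array([np.sin(q),np.cos(q)])
        p1,p2=[tuple(int(round(x)) for x in 200+d*r*S) for r in ((88,93) if a%30 else (88,97))]
        cv2.line(im,p1,p2,(255,0,0),1)
    return im
E
python3 - <<'E'
from rect import *
print(F)
a=ticks(rect(fit.t,np.array([0,1.05]))); b=ticks(rect(fit.s,np.array([.71,-1.18])))
cv2.imwrite("pics/r1.png",np.hstack([a,b])[:,:,::-1])
E
```

```text
[[ 9.65649898e-01  2.39006622e-02 -2.58745110e-01]
 [-2.30862669e-02  9.99714338e-01  6.18594658e-03]
 [ 2.58819045e-01  8.67361738e-19  9.65925826e-01]]
```

View pics/r1.png

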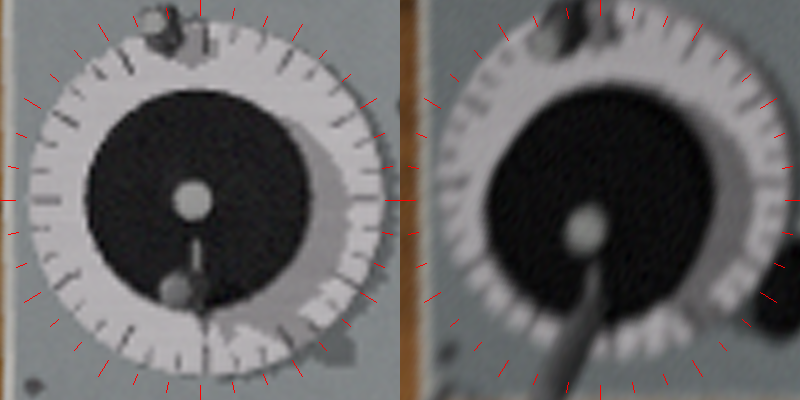

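The rectified views show the post and pointer at about 180° and the clip near 12°. The hub cap is taller than I assumed, so I'll correct the wheel centre by (−1.6, −1.3) mm.

```bash
cat > wh.py <<'E'
from mv import *
import fit,sys
P=np.load("p.npy"); o,F=fit.frame(P[:4]); c=o+F@[-.0016,-.0013,.0005]
T=Ro.from_matrix(np.column_stack([F[:,1],F[:,0],-F[:,2]]))
if __name__=="__main__":
    st,p,R=state(); q=F.T@(p-c); print("panel frame TCP mm",(q*1e3).round(2),"r,ang",np.hypot(*q[:2])*1e3,np.degrees(np.arctan2(q[1],q[0])),"clk",st["clock"],"force(panel)",(F.T@st["force"]).round(1),"w",st["gripper_width"],np.round(st["joints"],2), "roterr",np.degrees((R.inv()*T).as_rotvec()).round(2))
    for a in sys.argv[1:]:
        x,y,h=map(float,a.split(",")); print(a,rel(p,R,c+F@[x,y,h],T).round(4))
E
python3 wh.py -.0405,0,.12 -.0405,0,.031
python3 - <<'E'
from h import *
import fit
from scipy.optimize import least_squares
P=np.load("p.npy"); o,F=fit.frame(P[:4])
for nm,cam in (("top",fit.t),("scene",fit.s)):
    C=((cloud(cam)-o)@F*1e3); g=cv2.cvtColor(cam["pixels"],cv2.COLOR_RGB2GRAY); r=np.hypot(C[...,0],C[...,1])
    pan=C[(r>88)&(r<105)&(C[...,0]>-80)&(abs(C[...,2])<9)]; zp=np.median(pan[:,2])
    white=C[(r<95)&(g>110)&(r>55)&(abs(C[...,2]-zp-8)<4)]
    disc=C[(r<70)&(g<45)&(abs(C[...,2]-zp-24)<5)]
    # rim fits: outer hull circles
    def circ(Q,R):
        h=cv2.convexHull(Q[:,:2].astype(np.float32))[:,0]
        return least_squares(lambda q:np.hypot(h[:,0]-q[0],h[:,1]-q[1])-q[2],[0,0,R],loss="soft_l1").x.round(1)
    cr=circ(white,85); cd=circ(disc,53)
    print(nm,"panel z",zp,"ring",cr,"disc",cd,"n",len(white),len(disc))
    cc=(cr[:2]+cd[:2])/2
    d=C[...,:2]-cc; rr=np.hypot(d[...,0],d[...,1]); an=np.degrees(np.arctan2(d[...,1],d[...,0])); z=C[...,2]-zp
    k=(rr>60)&(rr<100)&(abs(an)<40)&(z>13)&(z<45)
    print("clip n",k.sum(),"ang mean/median",an[k].mean(),np.median(an[k]),"r",rr[k].min(),np.median(rr[k]),rr[k].max())
    for lo in range(60,100,5):
        m=k&(rr>=lo)&(rr<lo+5); print(lo,m.sum(),an[m].min().round(1) if m.any() else "",an[m].max().round(1) if m.any() else "",z[m].max().round(0) if m.any() else "")
E
```

```text
panel frame TCP mm [  -3.93 -203.85  175.32] r,ang 203.89092129568903 -91.10538090876676 clk 15.65 force(panel) [ 0.5 -1.  -0.2] w 0.03882322632372279 [ 0.35 -0.04 -0.45  1.85  0.02  1.07 -0.35] roterr [  0.06   0.05 -12.63]
-.0405,0,.12 [ 3.819e-01 -1.607e-01  1.101e-01  3.000e-04  3.000e-04 -7.020e-02]
-.0405,0,.031 [ 3.821e-01 -1.609e-01  2.881e-01  3.000e-04  3.000e-04 -7.020e-02]
top panel z 3.364434341748202 ring [-3.4  0.6 86.2] disc [-2.  -1.4 51.3] n 1671 1069
clip n 59 ang mean/median 11.61981247762436 11.319179630861575 r 70.13967506664481 83.48203639564747 94.32295891820486
60 0   
65 0   
70 5 8.8 13.9 20.0
75 15 6.8 17.4 21.0
80 16 6.5 17.4 27.0
85 14 7.3 16.4 29.0
90 9 8.2 16.3 25.0
95 0   
scene panel z 3.7981193024763873 ring [-0.1 -0.2 83.8] disc [ 0.6 -1.8 51.3] n 1187 1088
clip n 87 ang mean/median 12.17962743029825 11.772224377759676 r 72.63613591159341 86.37383410204833 92.85042449568772
60 0   
65 0   
70 6 8.5 17.5 19.0
75 11 7.7 13.8 23.0
80 21 8.4 16.5 26.0
85 28 6.9 17.0 25.0
90 21 8.7 18.1 23.0
95 0
```

Request:
servo_tool --pt "0.1 -0.04 0.02 0 0 -0.02" --pt "0.2 -0.08 0.04 0 0 -0.04" --pt "0.3 -0.12 0.06 0 0 -0.07" --pt "0.382 -0.161 0.09 0 0 -0.07" --pt "0.382 -0.161 0.12 0 0 -0.07" --pt "0.382 -0.161 0.17 0 0 -0.07" --pt "0.382 -0.161 0.22 0 0 -0.07" --pt "0.382 -0.161 0.25 0 0 -0.07" --pt "0.382 -0.161 0.27 0 0 -0.07" --pt "0.382 -0.161 0.281 0 0 -0.07" --pt "0.382 -0.161 0.281 0 0 -0.07" --pt "0.382 -0.161 0.281 0 0 -0.07"

```text
clock: 17.15
tool_pos: [0.5231, 0.2202, 0.1078]
ee_rot: [0.094, 0.709, 0.692, 0.092]
force: [-0.1, 0.9, -0.7]
gripper_width: 0.0383
grasp_force: 0.0
```

```bash
python3 wh.py -.0405,0,.034
python3 - <<'E'
from h import *
from cell import capture
c=capture("scene"); np.savez("scene3.npz",**c)
E
```

```text
panel frame TCP mm [-39.9    0.35  35.62] r,ang 39.89999625204451 179.50126775605807 clk 17.15 force(panel) [-0.3  0.9 -0.7] w 0.03826748506125303 [ 0.04  0.26 -0.66  1.9   0.42  0.85 -0.86] roterr [ 0.13  0.03 -0.02]
-.0405,0,.034 [-0.0007 -0.0012  0.0032  0.0007  0.0002 -0.0001]
```

No contact so far. Now I'll close lightly on the post.

Request:
servo_tool --pt "0 0 0 0 0 0" --pt "0 0 0 0 0 0" --pt "0 0 0 0 0 0" --pt "0 0 0 0 0 0" --pt "0 0 0 0 0 0" --jaw 1 --grip_force 30

```text
clock: 17.82
tool_pos: [0.5223, 0.2201, 0.1074]
ee_rot: [0.094, 0.709, 0.693, 0.091]
force: [-4.7, -1.5, 4.8]
gripper_width: 0.0166
grasp_force: 29.2
```

```bash
python3 wh.py
python3 - <<'E'
import numpy as np
# waypoints on circle, shares in tool axes x=+Fy,y=+Fx, relative to angle 180
for r in (.040,):
    for a in range(170,5,-10):
        q=np.radians(a); print(a,round(r*np.sin(q)/.5,4),round((r*np.cos(q)+r)/.5,4))
E
```

```text
panel frame TCP mm [-40.78   0.22  35.47] r,ang 40.78558503300835 179.68607909546498 clk 17.825 force(panel) [-3.3 -1.6  5.8] w 0.016562933004920243 [ 0.04  0.26 -0.66  1.9   0.42  0.85 -0.86] roterr [ 0.05  0.07 -0.01]
170 0.0139 0.0012
160 0.0274 0.0048
150 0.04 0.0107
140 0.0514 0.0187
130 0.0613 0.0286
120 0.0693 0.04
110 0.0752 0.0526
100 0.0788 0.0661
90 0.08 0.08
80 0.0788 0.0939
70 0.0752 0.1074
60 0.0693 0.12
50 0.0613 0.1314
40 0.0514 0.1413
30 0.04 0.1493
20 0.0274 0.1552
10 0.0139 0.1588
```

Request:
servo_tool --pt "0.014 0 0 0 0 0" --pt "0.027 0.003 0 0 0 0" --pt "0.04 0.009 0 0 0 0" --pt "0.051 0.017 0 0 0 0" --pt "0.061 0.027 0 0 0 0" --pt "0.069 0.038 0 0 0 0" --pt "0.075 0.051 0 0 0 0" --pt "0.079 0.064 0 0 0 0" --pt "0.08 0.078 0 0 0 0" --pt "0.08 0.078 0 0 0 0"

```text
clock: 19.08
tool_pos: [0.5553, 0.2712, 0.1164]
ee_rot: [0.087, 0.706, 0.697, 0.094]
force: [-11.5, 27.6, -7.0]
gripper_width: 0.0153
grasp_force: 31.2
```

```bash
python3 wh.py
```

```text
panel frame TCP mm [-7.81 52.15 35.93] r,ang 52.730520970311105 98.52048541419009 clk 19.075 force(panel) [-13.5  27.3  -3.7] w 0.015348360294206814 [-0.04  0.37 -0.66  1.76  0.47  0.92 -0.91] roterr [-0.25 -0.82  0.54]
```

```bash
python3 - <<'E'
from cell import capture
import numpy as np,cv2
c=capture("scene"); np.savez("scene4.npz",**c); c=capture("top"); np.savez("top4.npz",**c)
E
python3 wh.py
```

```text
panel frame TCP mm [-7.82 52.16 35.97] r,ang 52.74624632347005 98.52066129840043 clk 19.175 force(panel) [-13.2  27.8  -5. ] w 0.015428867229142617 [-0.04  0.37 -0.66  1.76  0.47  0.92 -0.91] roterr [-0.24 -0.82  0.55]
```

Request:
servo_tool --pt "0 0 0 0 0 0" --pt "0 0 0 0 0 0"

```text
clock: 19.42
tool_pos: [0.5552, 0.2712, 0.1164]
ee_rot: [0.087, 0.706, 0.697, 0.094]
force: [-11.6, 27.2, -8.5]
gripper_width: 0.0151
grasp_force: 31.2
```

```bash
python3 wh.py
```

```text
panel frame TCP mm [-7.84 52.15 35.95] r,ang 52.73320811510249 98.54856398806497 clk 19.425 force(panel) [-14.   26.9  -5. ] w 0.015105994331569254 [-0.04  0.37 -0.66  1.76  0.47  0.92 -0.91] roterr [-0.24 -0.82  0.56]
```

Pads slid along the round post to its edge, because the post spun between pads that were not turning. I'll open, re-centre on the post, and then turn the tool with the wheel.

Request:
servo_tool --pt "0 0 0 0 0 0" --pt "0 0 0 0 0 0" --pt "0 0 0 0 0 0" --pt "0 0 0 0 0 0" --jaw 0

```text
clock: 19.92
tool_pos: [0.5619, 0.2582, 0.1173]
ee_rot: [0.094, 0.71, 0.692, 0.091]
force: [-0.0, -1.4, -0.5]
gripper_width: 0.043
grasp_force: 0.0
```

```bash
python3 wh.py
python3 - <<'E'
from h import *
from cell import capture
from wh import c as cc,F
for nm in ("scene","top"):
    c=capture(nm); np.savez(nm+"5.npz",**c)
    C=((cloud(c)-cc)@F*1e3); r=np.hypot(C[...,0],C[...,1]); g=cv2.cvtColor(c["pixels"],cv2.COLOR_RGB2GRAY)
    k=(r<62)&(C[...,2]>33)&(C[...,2]<68); Q=C[k]
    print(nm,k.sum()); 
    for lo in range(33,68,5):
        m=(Q[:,2]>=lo)&(Q[:,2]<lo+5); print(lo,m.sum(),np.median(Q[m],0).round(0) if m.any() else "",Q[m].min(0).round(0) if m.any() else "",Q[m].max(0).round(0) if m.any() else "")
    # pointer / clip pixels left of gripper
    b=(int(proj(c,cc)[0])-50,int(proj(c,cc)[1])-45)
    np.save(nm+"b.npy",b)
    im=c["pixels"][b[1]:b[1]+100,b[0]:b[0]+100]; cv2.imwrite(f"pics/_{nm}.png",im[:,:,::-1])
a=[cv2.resize(cv2.imread(f"pics/_{n}.png"),(400,400),interpolation=2) for n in("scene","top")]
cv2.imwrite("pics/w1.png",np.hstack(a))
E
```

```text
panel frame TCP mm [-0.83 39.29 35.02] r,ang 39.30375973392944 91.21520507564836 clk 19.925 force(panel) [-0.1 -1.4 -0.4] w 0.04296282439344341 [-0.04  0.37 -0.65  1.76  0.48  0.92 -0.91] roterr [ 0.09  0.08 -0.1 ]
scene 355
33 25 [-1. 36. 36.] [-22.  31.  34.] [29. 48. 38.]
38 32 [-0. 33. 41.] [-25.  28.  38.] [34. 41. 43.]
43 50 [ 3. 34. 46.] [-26.  29.  43.] [37. 46. 48.]
48 57 [ 0. 34. 51.] [-26.  28.  48.] [37. 49. 53.]
53 68 [-4. 36. 56.] [-27.  28.  53.] [38. 51. 58.]
58 70 [-1. 38. 60.] [-27.  29.  58.] [37. 51. 63.]
63 53 [23. 34. 65.] [-28.  28.  63.] [37. 51. 68.]
top 84
33 5 [-9. 31. 37.] [-14.  31.  35.] [-4. 33. 38.]
38 4 [12. 32. 42.] [-11.  28.  39.] [28. 35. 42.]
43 13 [-8. 31. 45.] [-32.  28.  43.] [31. 35. 48.]
48 18 [-7. 33. 50.] [-35.  28.  48.] [33. 39. 53.]
53 21 [-3. 33. 57.] [-32.  27.  54.] [33. 41. 58.]
58 17 [-10.  35.  59.] [-34.  29.  58.] [-3. 38. 61.]
63 6 [-3. 29. 64.] [-36.  28.  63.] [26. 32. 66.]
```

```bash
python3 - <<'E'
from h import *
from wh import c as cc,F
for nm in ("scene","top"):
    c=load(nm+"5.npz"); C=((cloud(c)-cc)@F*1e3).reshape(-1,3)
    k=C[(abs(C[:,0])<19)&(C[:,1]>20)&(C[:,1]<58)&(C[:,2]>44)&(C[:,2]<66)]
    print(nm,len(k),np.percentile(k,[5,50,95],axis=0).round(1).tolist()); 
    h=np.histogram(k[:,0],bins=np.arange(-20,21,4)); print(h[0])
E
python3 wh.py -.0078,.0393,.034
```

```text
scene 74 [[-18.4, 32.3, 44.8], [-2.1, 36.6, 55.4], [2.5, 43.5, 60.1]]
[ 6  0 11 13 21 23  0  0  0  0]
top 35 [[-15.0, 31.9, 46.1], [-7.6, 35.4, 56.5], [-0.6, 40.0, 60.5]]
[ 0 10  5 10 10  0  0  0  0  0]
panel frame TCP mm [-1.03 39.61 35.04] r,ang 39.62358033165211 91.48781628109863 clk 20.025 force(panel) [-0.6  0.5  0.3] w 0.042687538671318 [-0.04  0.37 -0.65  1.76  0.48  0.92 -0.91] roterr [ 0.08  0.07 -0.07]
-.0078,.0393,.034 [-0.0006 -0.0135  0.0021  0.0005  0.0004 -0.0004]
```

Request:
servo_tool --pt "0 -0.011 0 0 0 -0.053" --pt "0 -0.011 0 0 0 -0.053"

```text
clock: 20.27
tool_pos: [0.5559, 0.259, 0.1156]
ee_rot: [0.101, 0.65, 0.749, 0.083]
force: [0.8, 0.9, 0.0]
gripper_width: 0.0428
grasp_force: 0.0
```

Request:
servo_tool --pt "0 0 0 0 0 0" --pt "0 0 0 0 0 0" --pt "0 0 0 0 0 0" --pt "0 0 0 0 0 0" --pt "0 0 0 0 0 0" --jaw 1 --grip_force 40

```text
clock: 20.9
tool_pos: [0.5562, 0.259, 0.1159]
ee_rot: [0.101, 0.65, 0.749, 0.083]
force: [-1.0, -1.7, 3.5]
gripper_width: 0.0163
grasp_force: 39.0
```

```bash
cat >> wh.py <<'E'
    def arc(angs,r=.040,h=None,bias=(0,0)):
        for a in angs:
            t=np.radians(a); X=c+F@[r*np.cos(t)+bias[0],r*np.sin(t)+bias[1],q[2]]
            Rt=Ro.from_matrix(F@np.column_stack([[np.cos(t),np.sin(t),0],[np.sin(t),-np.cos(t),0],[0,0,-1]]))
            print(a,rel(p,R,X,Rt).round(4).tolist())
E
python3 - <<'E'
exec(open("wh.py").read().replace('__name__=="__main__"','True'))
arc(range(100,5,-8))
E
```

```text
panel frame TCP mm [-6.72 40.   35.11] r,ang 40.56182619074484 99.5427517377142 clk 20.9 force(panel) [-0.  -1.7  3.6] w 0.0163304969033741 [-0.02  0.36 -0.68  1.77  0.49  0.92 -0.76] roterr [0.07 0.06 9.49]
100 [-0.0011, -0.0006, 0.0, 0.0004, 0.0004, -0.0028]
92 [-0.0018, 0.0105, 0.0, 0.0004, 0.0004, 0.0416]
84 [-0.004, 0.0214, 0.0, 0.0004, 0.0003, 0.0861]
76 [-0.0078, 0.032, 0.0, 0.0004, 0.0003, 0.1305]
68 [-0.0129, 0.0419, 0.0001, 0.0005, 0.0003, 0.175]
60 [-0.0194, 0.0509, 0.0001, 0.0005, 0.0002, 0.2194]
52 [-0.0271, 0.059, 0.0001, 0.0005, 0.0002, 0.2639]
44 [-0.0358, 0.066, 0.0001, 0.0005, 0.0002, 0.3083]
36 [-0.0454, 0.0717, 0.0001, 0.0005, 0.0001, 0.3527]
28 [-0.0557, 0.0759, 0.0002, 0.0006, 0.0001, 0.3972]
20 [-0.0665, 0.0787, 0.0002, 0.0006, 0.0001, 0.4416]
12 [-0.0776, 0.08, 0.0002, 0.0006, 0.0, 0.4861]
```

Request:
servo_tool --pt "-0.001 0.0105 0 0 0 0.0416" --pt "-0.0035 0.0214 0 0 0 0.086" --pt "-0.0075 0.032 0 0 0 0.13" --pt "-0.0125 0.042 0 0 0 0.175" --pt "-0.019 0.051 0 0 0 0.22" --pt "-0.027 0.059 0 0 0 0.264" --pt "-0.0355 0.066 0 0 0 0.308" --pt "-0.0355 0.066 0 0 0 0.308"

```text
clock: 21.9
tool_pos: [0.5899, 0.2459, 0.125]
ee_rot: [0.051, 0.924, 0.36, 0.12]
force: [-5.3, -2.2, 4.3]
gripper_width: 0.0162
grasp_force: 39.2
```

Run:
```python
exec(open("wh.py").read().replace('__name__=="__main__"','True'))
arc([44,36,28,20,16,12])
```

```text
panel frame TCP mm [28.45 27.62 35.06] r,ang 39.648902566204725 44.14911013138544 clk 21.9 force(panel) [-4.  -2.3  5.5] w 0.016224682974947634 [-0.12  0.37 -0.5   1.71  0.4   0.92 -1.61] roterr [  0.07   0.07 -46.05]
44 [0.0007, 0.0002, -0.0, 0.0005, 0.0002, -0.0003]
36 [-0.0001, 0.0113, 0.0, 0.0005, 0.0002, 0.0441]
28 [-0.0024, 0.0223, 0.0, 0.0005, 0.0002, 0.0886]
20 [-0.0062, 0.0328, 0.0001, 0.0005, 0.0001, 0.133]
16 [-0.0086, 0.0378, 0.0001, 0.0005, 0.0001, 0.1553]
12 [-0.0114, 0.0426, 0.0001, 0.0005, 0.0001, 0.1775]
```

Request:
servo_tool --pt "-0.0005 0.0113 0 0 0 0.044" --pt "-0.003 0.0223 0 0 0 0.0885" --pt "-0.0065 0.033 0 0 0 0.133" --pt "-0.009 0.038 0 0 0 0.155" --pt "-0.012 0.0428 0 0 0 0.1775" --pt "-0.012 0.0428 0 0 0 0.1775" --pt "-0.012 0.0428 0 0 0 0.1775"

```text
clock: 22.78
tool_pos: [0.599, 0.2265, 0.1275]
ee_rot: [0.016, 0.987, 0.093, 0.129]
force: [-6.9, -1.4, 5.0]
gripper_width: 0.0164
grasp_force: 39.4
```

```bash
python3 wh.py
```

```text
panel frame TCP mm [38.29  8.45 35.04] r,ang 39.20602919037583 12.442168064239004 clk 22.775 force(panel) [-5.3 -1.5  6.6] w 0.01638594350579548 [-0.16  0.35 -0.4   1.71  0.34  0.91 -2.09] roterr [ 4.00e-02  8.00e-02 -7.78e+01]
```

Request:
servo_tool --pt "0 0 0 0 0 0" --pt "0 0 0 0 0 0" --pt "0 0 0 0 0 0" --pt "0 0 0 0 0 0" --pt "0 0 -0.06 0 0 0" --pt "0 0 -0.15 0 0 0" --pt "-0.12 0 -0.24 0 0 0" --pt "-0.24 0 -0.24 0 0 0" --pt "-0.36 0 -0.24 0 0 0" --pt "-0.36 0 -0.24 0 0 0" --jaw 0

```text
clock: 24.02
tool_pos: [0.3936, 0.1918, 0.1959]
ee_rot: [0.018, 0.987, 0.094, 0.129]
force: [1.2, -0.1, 0.8]
gripper_width: 0.0429
grasp_force: 0.0
```

Run:
```python
from rect import *
from cell import capture,monitor
print(monitor.observe()["clock"],monitor.observe()["tool_pos"])
t=capture("top"); s=capture("scene"); np.savez("top6.npz",**t); np.savez("scene6.npz",**s)
def rz(c,off,h=.018,S=8,N=400):
    mx=np.zeros((N,N,2),np.float32)
    for i in range(N):
        for j in range(N): mx[i,j]=proj(c,o+F@[.100-i/S/1e3-.0016,.037-j/S/1e3-.0013,h])
    return cv2.remap(c["pixels"],mx[...,0],mx[...,1],cv2.INTER_CUBIC)
cv2.imwrite("pics/r2.png",np.hstack([rz(t,0),rz(s,0)])[:,:,::-1])
for nm,c in (("t",t),("s",s)):
    print(nm,proj(c,o+F@[.06,.012,.018]))
```

```text
24.025 [0.39360189 0.19180132 0.19589729]
t [206.95598207 163.33736164]
s [467.80694102 206.71079595]
```

Run:
```python
from rect import *
cc=o+F@[-.0016,-.0013,.0005]
for nm in ("top6","scene6"):
    c=load(nm+".npz"); C=((cloud(c)-cc)@F*1e3); print(nm)
    for a in (0,12,24):
        q=np.radians(a); print(a,[int(C[tuple(np.round(proj(c,cc+F@[r*np.cos(q),r*np.sin(q),.015])).astype(int)[::-1])][2]) for r in (.03,.045,.06,.066,.075,.082)])
```

```text
top6
0 [19, 25, 10, 9, 7, 9]
12 [22, 39, 17, 9, 20, 24]
24 [23, 59, 8, 8, 8, 7]
scene6
0 [24, 20, 8, 9, 10, 8]
12 [24, 21, 15, 9, 19, 19]
24 [27, 24, 9, 10, 28, 28]
```

Both views are unobstructed, so I'll take the last look.

View pics/r2.png

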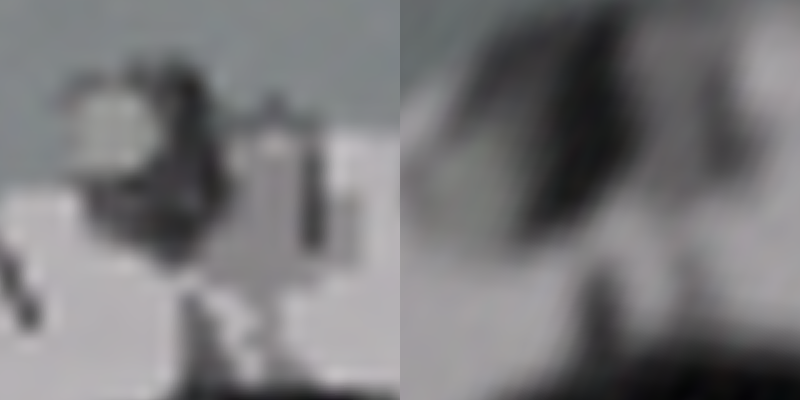

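Run:
```python
from rect import *
t=load("top6.npz")
def rz(c,h,S=4):
    mx=np.zeros((160,200,2),np.float32)
    for i in range(160):
        for j in range(200): mx[i,j]=proj(c,o+F@[.090-i/S/1e3-.0016,.037-j/S/1e3-.0013,h])
    return cv2.cvtColor(cv2.remap(c["pixels"],mx[...,0],mx[...,1],cv2.INTER_LINEAR),cv2.COLOR_RGB2GRAY)
for h in (.018,):
    g=rz(t,h)
    for i in range(70,155,4):
        r=g[i]; x=90-i/4
        print(round(x,1)," ".join(f"{v:3d}" for v in r[44:140:3]))
    print("y:"," ".join(f"{37-j/4:.0f}" for j in range(44,140,3)))
```

```text
72.5 124 111 103  96  88  83  78  74  69  64  59  55  52  49  45  47  49  52  57  65  72  80  91 102 113 119 124 129 131 132 132 132
71.5 137 126 117 110 101  95  88  82  76  71  66  60  56  52  49  51  53  56  63  75  84  95 103 113 122 125 128 131 132 133 133 133
70.5 150 141 133 124 117 108 100  92  86  79  73  67  63  58  54  58  60  64  74  87 100 110 117 123 129 131 132 133 133 133 134 133
69.5 162 155 148 141 134 126 119 110 103  95  87  81  74  68  63  66  70  74  85  98 113 123 127 130 134 135 134 135 134 134 134 134
68.5 170 166 162 159 155 151 146 142 133 124 113 104  94  85  75  80  85  90  98 109 120 127 129 132 134 134 134 134 134 134 134 134
67.5 178 178 177 177 176 176 175 175 164 151 139 125 113  98  88  94  99 105 112 120 127 131 132 133 134 134 134 134 134 134 135 135
66.5 179 179 178 178 178 178 178 177 171 162 154 145 134 123 115 119 124 129 131 133 134 135 135 135 135 135 134 134 134 134 134 135
65.5 178 178 178 178 178 178 178 178 175 172 169 163 156 149 144 147 150 153 150 146 141 139 138 137 137 135 135 134 134 134 134 134
64.5 178 178 178 178 178 178 178 178
[... 1215 characters left out ...]
76 175 166 144 124 104  99  94  89  98 110 124 136 146 156 165 155 146 136 135
54.5 178 178 178 178 179 179 179 179 179 179 178 177 176 175 165 141 120  98  93  88  84  90 101 111 123 138 152 166 153 142 129 127
53.5 180 179 179 179 180 180 180 180 180 180 180 178 175 173 159 135 109  87  85  83  80  85  92 100 110 124 138 151 141 129 119 116
52.5 181 181 180 181 181 180 180 180 180 180 180 177 174 171 155 129 100  77  76  76  75  79  84  88  96 111 125 137 128 118 108 104
51.5 179 179 178 178 178 177 176 176 176 175 174 165 157 147 130 106  83  64  64  64  65  65  65  65  68  78  86  94  88  83  76  74
y: 26 25 24 24 23 22 22 21 20 19 18 18 17 16 16 15 14 13 12 12 11 10 10 9 8 7 6 6 5 4 4 3
```

The last picture shows the pointer tip at (188,292) nose to nose with the clip nose at (178,268). That puts them at about 12.1° and 12.4°, which agree within the resolution. The arm is clear, so I'm handing in.

```bash
python3 -c "
from cell import manip
print(manip.hand_in())"
```

```text
the job is handed in; nothing more can be done
None
```

I handed the job in at about 24 s: the power key is home in the switch and turned clockwise to its stop, and the wheel's pointer stands at the clip nose at about 12°, within about half a degree by the cameras.

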